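# Clamp a power module onto its heat sink in a screw clamp

## Task

Slide the finned heat sink with its power module back along the guide rails, gently, until it sits fully home against the back stop under the blue screw clamp. Then wind the crank clockwise (seen from above) until the rubber pad meets the module, and snug it by feel to a clamping force of about 100 N (60 to 150 N is fine), never squeezing beyond 200 N even for a moment. Let go of the crank, and leave the other things on the bench where they are.

Things in the scene. Friction and masses are not known exactly. Their poses are not given: they have to be found in the camera images.
- clamp: Bench clamp, fixed: steel base plate x -185..100, y -80..135 mm, 12 thick, guide rails along x (inner faces y = +-57, tops 22 above bench), blue C-frame: column y 88..122, x +-28; arm and nut over the rails, 96..139 above bench. Origin: on the bench below the vertical spindle; x along the rails to the back stop (slide-home direction), y left, z up.
- stop_face (a point): Middle of the aluminium back stop's front face, fixed: 85 mm along x from the clamp's origin, 29 mm above the bench. The stop is 90 mm wide, its top 32 mm above the bench.
- spindle_axis (a point): Fixed point on the vertical spindle axis, 139 mm above the bench, at the top of the frame's nut. The crank turns about the vertical line through it. Clockwise from above runs the pad down, 12 mm a turn. Free turning takes a steady 0.35 N m either way (7 N at the grip while moving); it holds wherever it is left.
- crank_grip (a point): On the axis of the crank's upright black grip, 50 mm out from the spindle axis, 198..203 mm above the bench at the start. Grip 24 mm diameter, from 23 mm below this point to 21 above; crank arm's top 27 below. It sinks 12 mm per clockwise turn. The grip revolves on its pin: fingers can go round in a circle, several turns, without turning themselves; its circle is clear.
- pad_face (a point): Underside centre of the 28 mm round rubber pad; sinks without turning. Starts 3.5 to 12 mm above the height of the module, so the work slides under. Once it presses, each 100 N of clamping adds 0.19 N m (3.8 N at the grip) to the free-turning 7 N: about 11 N at the grip means 100 N. These are felt while turning; just after a halt the grip reads 0.5 to 2 N less. Clamping grows by roughly 300 N per radian.
- spindle: The sinking spindle with its pad. Origin: at the clamp's origin when the screw is fully up, lower by as much as the pad has come down; axes as the clamp's.
- heatsink: The work, one loose piece, 0.7 to 0.95 kg: aluminium heat sink 190 (x) x 110 (y) x 33 mm, fins down; fast on top a dark power module 34 x 94 x 20 mm on a pink bonding sheet 1 to 4 mm thick (varies). Origin: middle of its underside, resting 12 mm above the bench; x points to the stop. Starts between the rails, 25 to 60 mm short of home; home is 10 mm before the spindle axis. Pushing takes 3 to 9 N.
- sink_front (a point): Middle of the heat sink's flat front end face (110 x 33 mm, facing the robot, to be pushed), 17 mm above its underside, 29 mm above the bench.
- sink_back (a point): Middle of the heat sink's rear end face, 17 mm above its underside; it meets the back stop when home.
- spare_module: Bystander: a loose dark power module, 34 x 94 x 20 mm, lying on the bench to the right of the clamp. Origin: middle of its underside.
- screwdriver: Bystander: orange screwdriver, 190 mm long, lying to the right of the clamp. Origin: middle of its underside.
- spare_sink: Bystander: small finned heat sink, 90 x 60 x 30 mm, on the right. Origin: middle of its underside.
- tray: Bystander: blue tray of small parts, 150 x 100 x 30 mm, on the right. Origin: middle of its underside.
- meter: Bystander: yellow multimeter lying flat, 175 x 85 x 45 mm, on the left. Origin: middle of its underside.
- capacitor0: Bystander: standing capacitor can, 50 mm in diameter, 80 mm tall, on the left. Origin: middle of its underside.
- capacitor1: Bystander: a second such capacitor. Origin: middle of its underside.

How it is judged:
By the outcome, as a careful person would: the job done as asked, in the order asked, and still so for the second after the job is handed in, with the robot touching nothing.
It also fails if it takes over 72 s, if anything falls off the work surface, if the arm or the gripper's body presses on something with over 40 N, if the wrist force passes 120 N, or if a joint passes its speed limit or range.

## Robot

A 6-joint arm with a two-finger parallel gripper is mounted at the origin on the work surface. World frame = base frame: x ahead of the robot, y to its left, z up, the work surface at z = 0. Lengths are in m, angles in rad, forces in N, time in s.
With the tool pointing down it reaches from about 0.425 to 0.95 m from the base axis. Payload 3.5 kg.
Tool frame: the origin (TCP) lies midway between the tips of the shut fingers; the grasp point (between the pads) lies 19 mm behind it; z points along the fingers, y is the line along which they close (so a half turn about z gives the same grasp; the last joint's range is limited). The gripper opens to 85 mm and grips with 20 to 120 N. Pads are 22 mm wide; open, the fingers measure 114 mm over their backs; the gripper's body (76 mm by 85 mm) begins 54 mm behind the grasp point. The pads swing forward as they close: fully open they stand 13 mm farther back than shut.
Start: joints at [-1.316, 0.286, 1.577, -0, 1.279, -0.15], TCP at [0.266, -0.62, 0.231] pointing down, gripper open.
Joint ranges: [-2.77, 2.77], [-0.9, 2.22], [0.21, 2.48], [-1.53, 4.67], [0.24, 2.81], [-2.84, 2.84]. Speed limits (rad/s): [2.79, 2.79, 3.14, 3.14, 3.14, 3.14].

## Interface

Orientations are given as a unit quaternion [x, y, z, w].
In Python, from plant import * gives the robot as it stands.
- The arm moves only by the tool move_arm, never from a script. Its argument "moves" is a list of rows, each a list of 3 entries, a list of its own where there are three numbers: the opening, from 0 (shut) to 1 (fully open), then the shift along the tool's x, y, z in m, then the turn, a rotation vector about the tool's x, y, z in rad. A call has exactly 10 rows; each row shifts and turns the commanded pose from where the row before left it, along the tool's axes as they then stand; what a row does not reach is not made up. A row lasts 1/12 s, in which the tool goes at most 41.7 mm and 7.16 degrees, less where a joint would pass 70% of its speed; a pose out of reach is approached as far as the arm can. A call is refused whole if a number of a shift passes 0.0417 or a number of a turn 0.125, either way. A call with a gripper value outside its range is refused whole. The fingers move at their own pace and stop on an object; "grip_force" is the grip in N (left out, the last holds). Time passes only in rows, so rows that do not move let the fingers close, or fill a call up. It gives the time, the measured TCP pose, the force, the opening and the grip force at its end, in the units of the state.
- get_state(): the state, without advancing time (a new reading comes with each control period).
- read_camera(name): name is "scene" or "top" or "wrist"; returns the picture (480x640x3 uint8, red, green, blue); there is no depth.
- camera_params(name): a dict with "fx", "fy", "cx", "cy" (pixels), "rvec" (rotation vector, rad) and "tvec" (3), from world to camera coordinates, as OpenCV has them; the wrist camera has in their place "tool_from_camera" (4x4, takes a point from camera to tool coordinates, whose origin is the TCP and whose axes are the flange's). Camera axes: x right, y down, z forward; pixel columns grow to the right and rows downward; lengths in m; the calibration is good to about 2 mm. A picture is of the moment at which its call begins: read the wrist's pose just before it. camera_params takes no time and is no camera call.
- sign_off(): hands the job in; it is judged then, once.
The state is a dict: "time": time; "qpos": joint angles; "dq": joint speeds; "joint_efforts": joint torques, N m; "eef_pos": TCP position; "tcp_rot": TCP orientation; "contact_force": force on the tool from outside, world axes, zero at the start; "wrist_torque": the same for the moment, N m; "opening": opening from 0.0 (shut) to 1.0 (fully open); "finger_force": force on a finger pad.
Only numpy, scipy, OpenCV 4.12 (cv2) and the standard library are available. Lean on these libraries where they do the work, as an engineer would, in place of code of your own. Each camera call takes 0.05 s, during which the arm holds its last target. There are 200 camera calls.

## Working session

There is one attempt and no reset: what is moved stays moved. The work goes in short steps, Python scripts to look and compute and a tool call to move; the robot and the scene stay as the last step left them, time stands still between calls to the robot, and variables do not carry over. Pictures are saved under pics/ and viewed, at most 10 in all, crops included, and the job is handed in when it is done.

Besides the shell and the picture viewer there is one more tool, called after "Call:" as name(argument=value, ...), one argument or row to a line, values as JSON. move_arm: Moves the arm, as the interface text tells. Its arguments: {"type":"object","properties":{"moves":{"type":"array"},"grip_force":{"type":"number"}},"required":["moves"]}

```bash
mkdir -p pics; ls; python3 - <<'E'
from plant import *
import cv2,numpy as np
s=get_state();print(s)
for n in("scene","top"):
    im=read_camera(n);cv2.imwrite(f"pics/{n}0.png",im[:,:,::-1]);print(n,camera_params(n))
print(camera_params("wrist"))
E
```

```text
pics
{'time': 0.0, 'qpos': array([-1.31597518e+00,  2.87181325e-01,  1.57817112e+00,  2.76857980e-05,
        1.27863026e+00, -1.49981487e-01]), 'dq': array([ 7.69214884e-05,  1.36747105e-03, -1.96270323e-03,  4.32964126e-04,
       -9.82122555e-04, -7.67644623e-04]), 'joint_efforts': array([ 4.12366635e-04, -4.05973113e+01, -2.92626661e+01, -1.34587840e-04,
        5.85052432e-03, -1.32680708e-05]), 'eef_pos': array([ 0.26571653, -0.61978044,  0.22993994]), 'tcp_rot': array([ 9.79586789e-01,  2.01018144e-01, -4.93811675e-05, -1.19408039e-03]), 'contact_force': array([-0.76532246,  0.71613877, -0.62070304]), 'wrist_torque': array([-0.04063828,  0.03470582, -0.04792737]), 'finger_force': 0.0, 'opening': 0.9988370139905707}
scene {'fx': 435.5357424527195, 'fy': 435.5357424527195, 'cx': 318.8938607194799, 'cy': 238.5766652026172, 'rvec': array([ 2.20756744,  1.4227402 , -0.43780641]), 'tvec': array([-0.21842918, -0.33505599,  1.4090297 ])}
top {'fx': 479.9649097621591, 'fy': 479.9649097621591, 'cx': 315.6305373767606, 'cy': 238.30220543996387, 'rvec': array([ 2.1863982 , -2.20069803,  0.06106293]), 'tvec': array([-0.00383703,  0.53551259,  1.33361613])}
{'fx': 397.2596872633071, 'fy': 397.2596872633071, 'cx': 322.3862684179911, 'cy': 241.98022395450596, 'tool_from_camera': array([[ 1.75752544e-04, -9.46219981e-01, -3.23523904e-01,
         8.44188503e-02],
       [ 9.99999980e-01,  1.95601430e-04, -2.88369442e-05,
        -1.88929387e-04],
       [ 9.05678311e-05, -3.23523893e-01,  9.46219997e-01,
        -1.42647174e-01],
       [ 0.00000000e+00,  0.00000000e+00,  0.00000000e+00,
         1.00000000e+00]])}
```

View pics/top0.png

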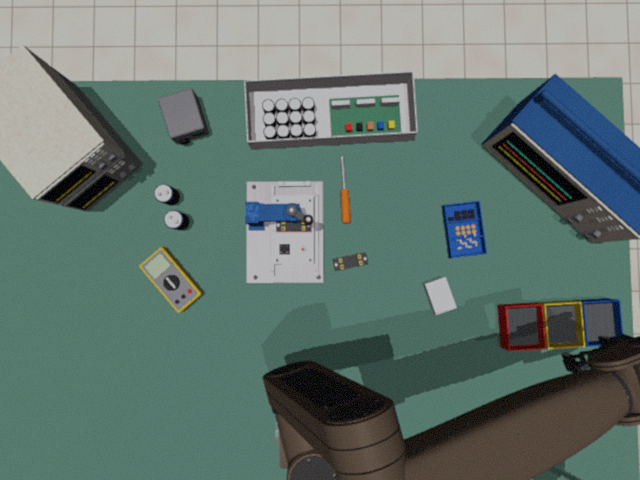

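View pics/scene0.png

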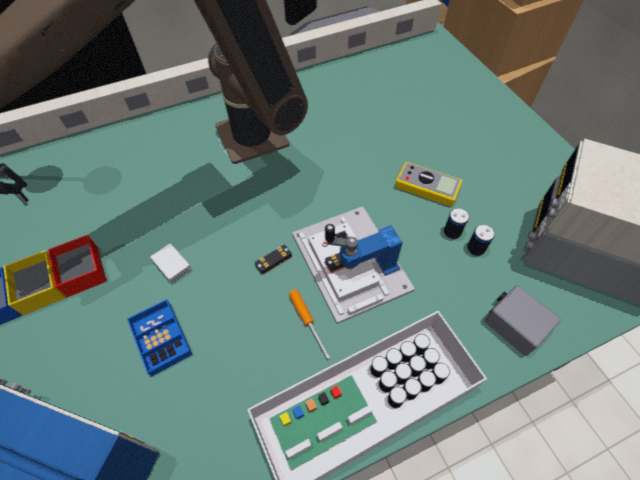

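The top view shows the clamp plate at about (247–323, 181–283), nearly aligned with the world axes. The crank grip is near (308,218). The scene view shows the grip at (330,233). I'll enlarge both.

```bash
python3 - <<'E'
import cv2,numpy as np
a=cv2.imread("pics/top0.png")[170:295,235:335];b=cv2.imread("pics/scene0.png")[200:325,285:420]
a=cv2.resize(a,None,fx=3.4,fy=4,interpolation=2);b=cv2.resize(b,None,fx=3.4,fy=4,interpolation=2)
a=cv2.resize(a,(400,500));b=cv2.resize(b,(400,370))
c=np.zeros((500,800,3),np.uint8);c[:,:400]=a;c[:370,400:]=b
cv2.imwrite("pics/crop.png",c)
E
cat > h.py <<'E'
from plant import *
import cv2,numpy as np
from scipy.spatial.transform import Rotation as R
def ray(n,u,v,s=None):
    p=camera_params(n);d=np.array([(u-p["cx"])/p["fx"],(v-p["cy"])/p["fy"],1])
    if n=="wrist":
        T=p["tool_from_camera"];q=R.from_quat(s["tcp_rot"]).as_matrix()
        return s["eef_pos"]+q@T[:3,3], q@T[:3,:3]@d
    M=R.from_rotvec(p["rvec"]).as_matrix();return -M.T@p["tvec"],M.T@d
def onz(n,u,v,z,s=None):
    o,d=ray(n,u,v,s);return o+d*(z-o[2])/d[2]
def tri(*rs):
    A=0;b=0
    for o,d in rs:
        d=d/np.linalg.norm(d);P=np.eye(3)-np.outer(d,d);A=A+P;b=b+P@o
    return np.linalg.solve(A,b)
E
python3 - <<'E'
from h import *
print(tri(ray("top",308.5,219),ray("scene",330.5,229)))
for u,v in((247,181.5),(323,181.5),(247,283),(323.5,282.5)):print(onz("top",u,v,.012))
E
```

```text
[0.57165282 0.01101909 0.21257831]
[0.69810552 0.18609753 0.012     ]
[ 0.69670762 -0.02926484  0.012     ]
[0.41150648 0.18570282 0.012     ]
[ 0.41150247 -0.02856259  0.012     ]
```

View pics/crop.png

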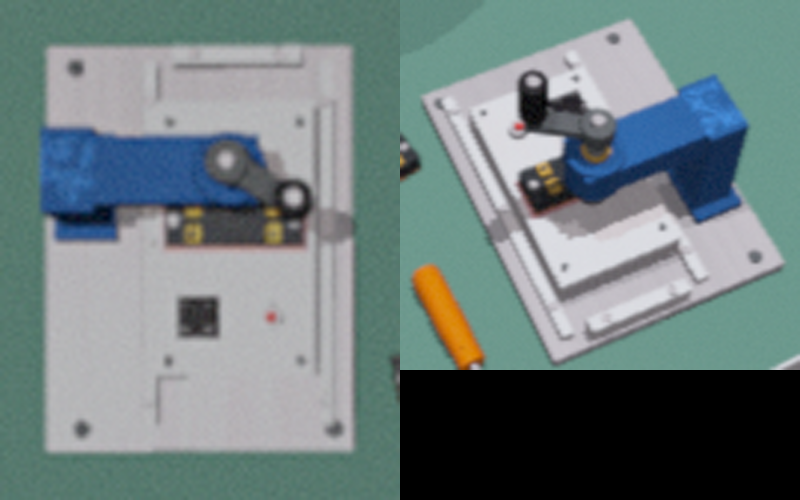

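The left crop shows the plate with the sink's rear edge at crop row 103 (v≈195.7). The grip top is at crop (293,197) and the spindle at (228,160). The plate corners put the clamp origin at about (0.597, 0.051) with yaw near 0. I'm setting out now.

Call:
move_arm(
  moves=[
    [1,[0.034,-0.02,0],[0,0,0]],
    [1,[0.034,-0.02,0],[0,0,0]],
    [1,[0.034,-0.02,0],[0,0,0]],
    [1,[0.034,-0.02,0],[0,0,0]],
    [1,[0.034,-0.02,0],[0,0,0]],
    [1,[0.034,-0.02,0],[0,0,0]],
    [1,[0.034,-0.02,0],[0,0,0]],
    [1,[0.034,-0.02,0],[0,0,0]],
    [1,[0.034,-0.02,0],[0,0,0]],
    [1,[0.034,-0.02,0],[0,0,0]],
  ],
)

```text
time: 0.93
eef_pos: [0.5002, -0.3007, 0.2309]
tcp_rot: [0.98, 0.201, -0.0, -0.0]
contact_force: [1.4, -0.5, -0.4]
opening: 0.998
finger_force: 0.0
```

Call:
move_arm(
  moves=[
    [0,[0,0,0],[0,0,-0.1244]],
    [0,[0,0,0],[0,0,-0.1244]],
    [0,[0,0,0],[0,0,-0.1244]],
    [0,[0,0,0],[0,0,-0.1244]],
    [0,[0,0,0],[0,0,-0.1244]],
    [0,[0,0,0],[0,0,-0.1244]],
    [0,[0,0,0],[0,0,-0.1244]],
    [0,[0,0,0],[0,0,-0.1244]],
    [0,[0,0,0],[0,0,-0.1244]],
    [0,[0,0,0],[0,0,-0.1244]],
  ],
)

```text
time: 1.77
eef_pos: [0.4993, -0.3024, 0.2307]
tcp_rot: [0.677, 0.736, -0.0, -0.001]
contact_force: [0.4, -0.2, -0.5]
opening: -0.004
finger_force: 0.0
```

Call:
move_arm(
  moves=[
    [0,[0,0,0],[0,0,-0.1244]],
    [0,[0,0,0],[0,0,-0.1244]],
    [0,[0,0,0],[0,0,-0.1244]],
    [0,[0,0,0],[0,0,-0.1244]],
    [0,[0,0,0],[0,0,-0.1244]],
    [0,[0,0,0],[0,0,-0.1244]],
    [0,[0,0,0],[0,0,-0.1244]],
    [0,[0,0,0],[0,0,-0.1244]],
    [0,[0,0,0],[0,0,-0.1244]],
    [0,[0,0,0],[0,0,-0.1244]],
  ],
)

```text
time: 2.6
eef_pos: [0.4993, -0.3024, 0.2306]
tcp_rot: [0.121, 0.993, 0.0, -0.001]
contact_force: [0.6, -0.5, -0.4]
opening: -0.001
finger_force: 0.0
```

```bash
python3 - <<'E'
from h import *
s=get_state();print(s["time"],s["eef_pos"],R.from_quat(s["tcp_rot"]).as_matrix().round(3),s["qpos"].round(3))
print(onz("top",281,195.75,.045),onz("top",281,264.5,.045),onz("top",257,264.5,.022))
E
```

```text
2.6 [ 0.49929087 -0.30243364  0.23064484] [[-0.971  0.24  -0.001]
 [ 0.24   0.971  0.001]
 [ 0.001  0.001 -1.   ]] [-0.718  0.088  1.806 -0.     1.248 -2.046]
[0.65204605 0.08749708 0.045     ] [0.46258213 0.08797778 0.045     ] [0.46304663 0.15649033 0.022     ]
```

Call:
move_arm(
  moves=[
    [0,[0,0,0],[0,0,-0.121]],
    [0,[0,0,0],[0,0,-0.121]],
    [0,[0.005,0.04,0],[0,0,0]],
    [0,[0.005,0.04,0],[0,0,0]],
    [0,[0.005,0.04,0],[0,0,0]],
    [0,[0.005,0.04,0],[0,0,0]],
    [0,[0.005,0.04,0],[0,0,0]],
    [0,[0.005,0.04,0],[0,0,0]],
    [0,[0.005,0.04,0],[0,0,0]],
    [0,[0.005,0.04,0],[0,0,0]],
  ],
)

```text
time: 3.43
eef_pos: [0.4608, 0.0194, 0.231]
tcp_rot: [0.004, 1.0, 0.0, -0.0]
contact_force: [0.6, 0.2, 1.0]
opening: -0.001
finger_force: 0.0
```

Call:
move_arm(
  moves=[
    [0,[0.015,0.033,0],[0,0,0]],
    [0,[0.015,0,0.02],[0,0,0]],
    [0,[0,0,0.02],[0,0,0]],
    [0,[0,0,0.02],[0,0,0]],
    [0,[0,0,0.02],[0,0,0]],
    [0,[0,0,0],[0,0,0]],
    [0,[0,0,0],[0,0,0]],
    [0,[0,0,0],[0,0,0]],
    [0,[0,0,0],[0,0,0]],
    [0,[0,0,0],[0,0,0]],
  ],
)

```text
time: 4.27
eef_pos: [0.433, 0.0506, 0.1528]
tcp_rot: [0.004, 1.0, -0.0, 0.001]
contact_force: [-0.6, 1.1, 0.6]
opening: -0.0
finger_force: 0.0
```

```bash
python3 - <<'E'
from h import *
s=get_state();print(s["time"],s["eef_pos"],R.from_quat(s["tcp_rot"]).as_matrix().round(3),s["qpos"].round(3),s["contact_force"])
im=read_camera("wrist");cv2.imwrite("pics/w1.png",im[:,:,::-1])
E
```

```text
4.2667 [0.43302351 0.05057225 0.15280876] [[-1.     0.007  0.003]
 [ 0.007  1.    -0.   ]
 [-0.003 -0.    -1.   ]] [-0.117 -0.181  2.214  0.     1.105 -1.681] [-0.58913806  1.10024575  0.55130815]
```

View pics/w1.png

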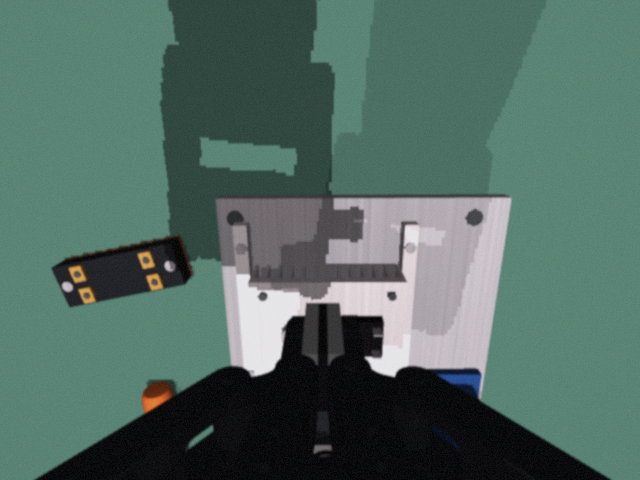

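The wrist view shows the finned front end between the rails: top edge at row ~281, columns 249–404, with the closed fingers at (322,340).

```bash
python3 - <<'E'
from h import *
s=get_state()
for u,v,z in((249,281,.045),(404,281,.045),(252,265,.012),(402,265,.012),(216,198,.012),(511,196,.012)):print(onz("wrist",u,v,z,s).round(4))
E
```

```text
[4.643e-01 4.000e-04 4.500e-02]
[0.465  0.1072 0.045 ]
[ 0.466  -0.0032  0.012 ]
[0.4668 0.1122 0.012 ]
[ 0.4133 -0.0259  0.012 ]
[0.4133 0.1881 0.012 ]
```

Call:
move_arm(
  moves=[
    [0,[0.002,0.002,0.0125],[0,0,0]],
    [0,[0,0,0.0125],[0,0,0]],
    [0,[0,0,0.0125],[0,0,0]],
    [0,[0,0,0.0125],[0,0,0]],
    [0,[0,0,0.0125],[0,0,0]],
    [0,[0,0,0.0125],[0,0,0]],
    [0,[0,0,0.0125],[0,0,0]],
    [0,[0,0,0.0125],[0,0,0]],
    [0,[0,0,0.0125],[0,0,0]],
    [0,[0,0,0.0125],[0,0,0]],
  ],
)

```text
time: 5.15
eef_pos: [0.4309, 0.0527, 0.0265]
tcp_rot: [0.003, 1.0, -0.0, 0.001]
contact_force: [-0.3, 0.4, -0.1]
opening: 0.004
finger_force: 0.0
```

Call:
move_arm(
  moves=[
    [0,[-0.002,0,0],[0,0,0]],
    [0,[-0.002,0,0],[0,0,0]],
    [0,[-0.002,0,0],[0,0,0]],
    [0,[-0.002,0,0],[0,0,0]],
    [0,[-0.002,0,0],[0,0,0]],
    [0,[-0.002,0,0],[0,0,0]],
    [0,[-0.002,0,0],[0,0,0]],
    [0,[-0.002,0,0],[0,0,0]],
    [0,[-0.002,0,0],[0,0,0]],
    [0,[-0.002,0,0],[0,0,0]],
  ],
)

```text
time: 5.98
eef_pos: [0.4502, 0.0527, 0.0264]
tcp_rot: [0.003, 1.0, 0.0, 0.0]
contact_force: [-0.8, -0.8, 0.0]
opening: -0.001
finger_force: 0.0
```

Call:
move_arm(
  moves=[
    [0,[-0.0018,0,0],[0,0,0]],
    [0,[-0.0018,0,0],[0,0,0]],
    [0,[-0.0018,0,0],[0,0,0]],
    [0,[-0.0018,0,0],[0,0,0]],
    [0,[-0.0018,0,0],[0,0,0]],
    [0,[-0.0018,0,0],[0,0,0]],
    [0,[-0.0018,0,0],[0,0,0]],
    [0,[-0.0018,0,0],[0,0,0]],
    [0,[-0.0018,0,0],[0,0,0]],
    [0,[-0.0018,0,0],[0,0,0]],
  ],
)

```text
time: 6.82
eef_pos: [0.4628, 0.0531, 0.0251]
tcp_rot: [0.003, 1.0, 0.0, -0.007]
contact_force: [-13.4, 0.9, 9.6]
opening: 0.002
finger_force: 6.5
```

Call:
move_arm(
  moves=[
    [0,[-0.001,0,0],[0,0,0]],
    [0,[-0.001,0,0],[0,0,0]],
    [0,[-0.001,0,0],[0,0,0]],
    [0,[-0.001,0,0],[0,0,0]],
    [0,[-0.001,0,0],[0,0,0]],
    [0,[0,0,0],[0,0,0]],
    [0,[0,0,0],[0,0,0]],
    [0,[0,0,0],[0,0,0]],
    [0,[0,0,0],[0,0,0]],
    [0,[0,0,0],[0,0,0]],
  ],
)

```text
time: 7.65
eef_pos: [0.4683, 0.0531, 0.0251]
tcp_rot: [0.003, 1.0, 0.0, -0.006]
contact_force: [-10.9, -0.1, 7.8]
opening: 0.006
finger_force: 5.5
```

```bash
python3 - <<'E'
from h import *
s=get_state();print(s["eef_pos"],R.from_quat(s["tcp_rot"]).as_matrix().round(3),s["contact_force"],s["wrist_torque"])
im=read_camera("wrist");cv2.imwrite("pics/w2.png",im[:,:,::-1])
im=read_camera("scene")
cv2.imwrite("pics/s2.png",cv2.resize(im[190:330,280:430,::-1],None,fx=4,fy=4,interpolation=2))
E
```

```text
[0.46834008 0.05306287 0.02508972] [[-1.     0.006 -0.013]
 [ 0.006  1.     0.001]
 [ 0.013  0.001 -1.   ]] [-10.86547103  -0.06119546   7.83736024] [0.02846369 1.61964566 0.03833028]
```

View pics/w2.png

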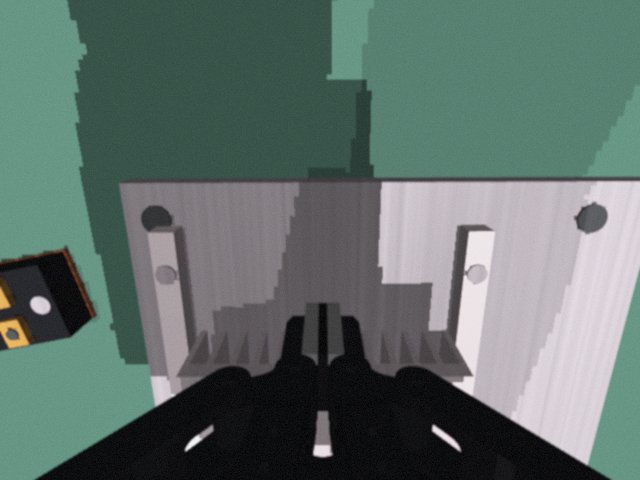

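The sink's front top edge is at row 376 (columns 180–472). It is moving squarely between the rails.

```bash
python3 - <<'E'
from h import *
s=get_state()
for u,v,z in((180,376,.045),(472,376,.045),(196,331,.012),(450,331,.012),(120,181,.012)):print(onz("wrist",u,v,z,s).round(4))
E
```

```text
[0.4798 0.001  0.045 ]
[0.4805 0.1088 0.045 ]
[ 0.4806 -0.0031  0.012 ]
[0.4813 0.1108 0.012 ]
[ 0.4131 -0.026   0.012 ]
```

Call:
move_arm(
  moves=[
    [0,[-0.001,0,0],[0,0,0]],
    [0,[-0.001,0,0],[0,0,0]],
    [0,[-0.001,0,0],[0,0,0]],
    [0,[-0.001,0,0],[0,0,0]],
    [0,[-0.001,0,0],[0,0,0]],
    [0,[-0.001,0,0],[0,0,0]],
    [0,[-0.001,0,0],[0,0,0]],
    [0,[-0.001,0,0],[0,0,0]],
    [0,[-0.001,0,0],[0,0,0]],
    [0,[-0.001,0,0],[0,0,0]],
  ],
)

```text
time: 8.58
eef_pos: [0.4779, 0.053, 0.025]
tcp_rot: [0.003, 1.0, 0.0, -0.007]
contact_force: [-12.5, -0.1, 9.3]
opening: 0.004
finger_force: 6.1
```

Call:
move_arm(
  moves=[
    [0,[-0.0004,0,0],[0,0,0]],
    [0,[-0.0004,0,0],[0,0,0]],
    [0,[-0.0004,0,0],[0,0,0]],
    [0,[-0.0004,0,0],[0,0,0]],
    [0,[-0.0004,0,0],[0,0,0]],
    [0,[-0.0004,0,0],[0,0,0]],
    [0,[-0.0004,0,0],[0,0,0]],
    [0,[-0.0004,0,0],[0,0,0]],
    [0,[-0.0004,0,0],[0,0,0]],
    [0,[-0.0004,0,0],[0,0,0]],
  ],
)

```text
time: 9.42
eef_pos: [0.4819, 0.053, 0.025]
tcp_rot: [0.003, 1.0, 0.0, -0.007]
contact_force: [-12.0, -0.0, 8.5]
opening: -0.002
finger_force: 6.1
```

Call:
move_arm(
  moves=[
    [0,[-0.0003,0,0],[0,0,0]],
    [0,[-0.0003,0,0],[0,0,0]],
    [0,[-0.0003,0,0],[0,0,0]],
    [0,[-0.0003,0,0],[0,0,0]],
    [0,[-0.0003,0,0],[0,0,0]],
    [0,[-0.0003,0,0],[0,0,0]],
    [0,[-0.0003,0,0],[0,0,0]],
    [0,[-0.0003,0,0],[0,0,0]],
    [0,[-0.0003,0,0],[0,0,0]],
    [0,[-0.0003,0,0],[0,0,0]],
  ],
)

```text
time: 10.25
eef_pos: [0.4819, 0.053, 0.0251]
tcp_rot: [0.003, 1.0, 0.0, -0.012]
contact_force: [-21.5, -1.4, 18.5]
opening: 0.0
finger_force: 11.2
```

At 0.4819 the motion stopped and the force rose, so it's home. Backing off and going up.

Call:
move_arm(
  moves=[
    [0,[0.004,0,0],[0,0,0]],
    [0,[0.006,0,0],[0,0,0]],
    [0,[0.008,0,0],[0,0,0]],
    [0,[0.008,0,0],[0,0,0]],
    [0,[0,0,-0.04],[0,0,0]],
    [0,[0,0,-0.04],[0,0,0]],
    [0,[0,0,-0.04],[0,0,0]],
    [0,[0,0,-0.04],[0,0,0]],
    [0,[0,0,-0.04],[0,0,0]],
    [1,[0,0,-0.04],[0,0,0]],
  ],
)

```text
time: 11.08
eef_pos: [0.4634, 0.0526, 0.2684]
tcp_rot: [0.003, 1.0, -0.0, 0.001]
contact_force: [1.0, -1.0, -0.7]
opening: 0.123
finger_force: 0.0
```

```bash
python3 - <<'E'
from h import *
s=get_state();print(s["time"],s["eef_pos"])
a=read_camera("top")[170:295,235:335,::-1];b=read_camera("scene")[200:325,285:420,::-1]
c=np.zeros((500,800,3),np.uint8);c[:,:400]=cv2.resize(a,(400,500),interpolation=2);c[:370,400:]=cv2.resize(b,(400,370),interpolation=2)
cv2.imwrite("pics/crop2.png",c)
E
```

```text
11.0833 [0.46336993 0.05261276 0.26843876]
```

View pics/crop2.png

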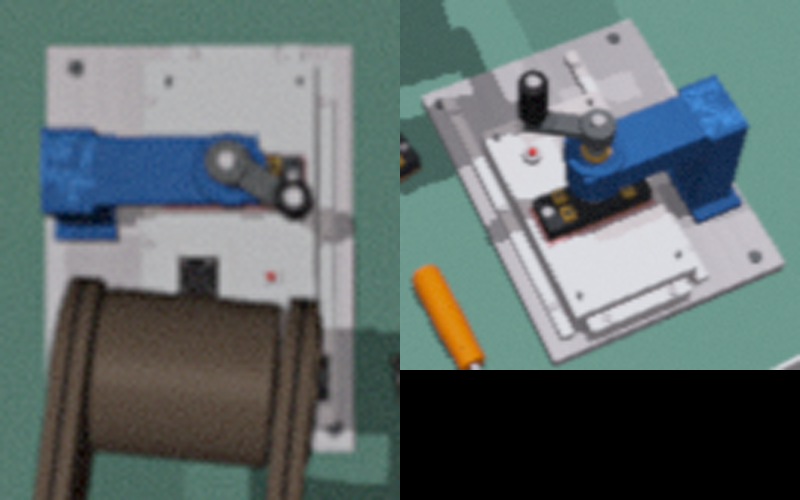

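The sink now meets the back stop and the module sits under the spindle. The grip top is at crop (294,197) in top and (533,80) in scene.

```bash
python3 - <<'E'
from h import *
T=lambda x,y:ray("top",235+x/4,170+y/4)
S=lambda x,y:ray("scene",285+(x-400)*135/400,200+y*125/370)
print(tri(T(294,197.5),S(533,79)),tri(T(228,160),S(600,118)))
print(onz("top",235+294/4,170+197.5/4,.221),onz("top",235+228/4,170+160/4,.185))
E
```

```text
[0.56997036 0.01062278 0.21944221] [0.59775261 0.05268188 0.17905184]
[0.569373   0.00949254 0.221     ] [0.59622987 0.05049499 0.185     ]
```

Call:
move_arm(
  moves=[
    [0.6,[-0.0266,-0.0105,0],[0,0,0]],
    [0.6,[-0.0266,-0.0105,0],[0,0,0]],
    [0.6,[-0.0266,-0.0105,0],[0,0,0]],
    [0.6,[-0.0266,-0.0105,0],[0,0,0]],
    [0.6,[0,0,0.01],[0,0,0]],
    [0.6,[0,0,0.01],[0,0,0]],
    [0.6,[0,0,0],[0,0,0]],
    [0.6,[0,0,0],[0,0,0]],
    [0.6,[0,0,0],[0,0,0]],
    [0.6,[0,0,0],[0,0,0]],
  ],
)

```text
time: 12.02
eef_pos: [0.5698, 0.0103, 0.247]
tcp_rot: [0.003, 1.0, -0.0, 0.001]
contact_force: [-0.1, -0.3, -0.1]
opening: 0.603
finger_force: 0.0
```

```bash
python3 - <<'E'
from h import *
s=get_state();print(s["time"],s["eef_pos"],R.from_quat(s["tcp_rot"]).as_matrix().round(3),s["opening"],s["contact_force"])
im=read_camera("wrist");cv2.imwrite("pics/w3.png",im[:,:,::-1])
E
```

```text
12.0167 [0.56975349 0.0102508  0.24701558] [[-1.     0.006  0.001]
 [ 0.006  1.    -0.   ]
 [-0.001 -0.    -1.   ]] 0.6032153991409304 [-0.1384892  -0.26560377 -0.06674705]
```

View pics/w3.png

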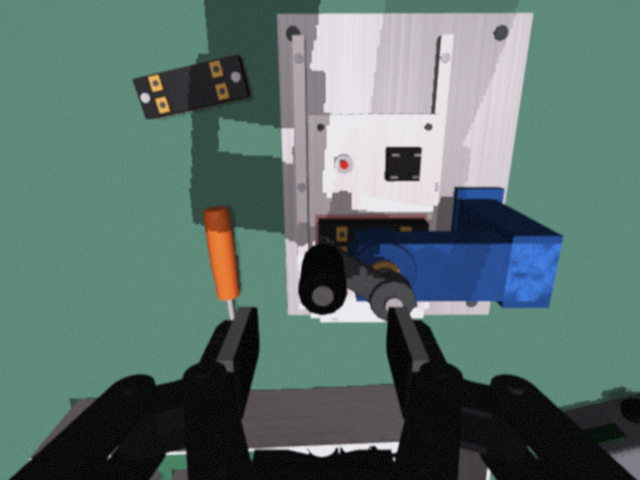

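The grip's top disc is at (323,294), centred between the fingers, with the spindle top at (395,304).

```bash
python3 - <<'E'
from h import *
s=get_state()
print(onz("wrist",323,293,.221,s),onz("wrist",395,304,.185,s))
E
```

```text
[0.57043166 0.01107729 0.221     ] [0.59551416 0.0524673  0.185     ]
```

Call:
move_arm(
  moves=[
    [0.6,[0,0,0.012],[0,0,0]],
    [0.6,[0,0,0.012],[0,0,0]],
    [0.6,[0,0,0.012],[0,0,0]],
    [0.6,[0,0,0.012],[0,0,0]],
    [0.6,[0,0,0.012],[0,0,0]],
    [0.6,[0,0,0.002],[0,0,0]],
    [0.6,[0,0,0],[0,0,0]],
    [0.6,[0,0,0],[0,0,0]],
    [0.6,[0,0,0],[0,0,0]],
    [0.6,[0,0,0],[0,0,0]],
  ],
)

```text
time: 12.9
eef_pos: [0.5708, 0.0097, 0.1854]
tcp_rot: [0.003, 1.0, -0.0, 0.001]
contact_force: [-0.7, -0.6, 0.5]
opening: 0.6
finger_force: 0.0
```

Call:
move_arm(
  moves=[
    [0.2,[0,0,0],[0,0,0]],
    [0.1,[0,0,0],[0,0,0]],
    [0,[0,0,0],[0,0,0]],
    [0,[0,0,0],[0,0,0]],
    [0,[0,0,0],[0,0,0]],
    [0,[0,0,0],[0,0,0]],
    [0,[0,0,0],[0,0,0]],
    [0,[0,0,0],[0,0,0]],
    [0,[0,0,0],[0,0,0]],
    [0,[0,0,0],[0,0,0]],
  ],
  grip_force=30,
)

```text
time: 13.73
eef_pos: [0.5704, 0.01, 0.1849]
tcp_rot: [0.003, 1.0, 0.0, 0.0]
contact_force: [-1.5, 1.4, 5.0]
opening: 0.27
finger_force: 29.6
```

```bash
cat > arc.py <<'E'
# arc.py phi_start step n : tool-frame shifts (mm) along circle, clockwise
import sys,numpy as np
a,s,n=map(float,sys.argv[1:4]);rows=int(n)
c=np.array([[-1,.006],[.006,1]]);f=np.radians(a-s*np.arange(rows+1))
P=50*np.c_[np.cos(f),np.sin(f)];Q=np.round(P@c.T,1);D=np.diff(Q,axis=0)
print([[float(round(x,1)),float(round(y,1)),round(s/30,2)] for x,y in D])
E
python3 arc.py -123.2 10 36
```

```text
[[6.9, 5.3, 0.33], [5.9, 6.5, 0.33], [4.6, 7.4, 0.33], [3.3, 8.1, 0.33], [1.8, 8.5, 0.33], [0.3, 8.7, 0.33], [-1.2, 8.6, 0.33], [-2.6, 8.3, 0.33], [-4.1, 7.7, 0.33], [-5.3, 6.9, 0.33], [-6.5, 5.9, 0.33], [-7.4, 4.6, 0.33], [-8.1, 3.3, 0.33], [-8.5, 1.8, 0.33], [-8.7, 0.3, 0.33], [-8.6, -1.2, 0.33], [-8.3, -2.6, 0.33], [-7.7, -4.1, 0.33], [-6.9, -5.3, 0.33], [-5.9, -6.5, 0.33], [-4.6, -7.4, 0.33], [-3.3, -8.1, 0.33], [-1.8, -8.5, 0.33], [-0.3, -8.7, 0.33], [1.2, -8.6, 0.33], [2.6, -8.3, 0.33], [4.1, -7.7, 0.33], [5.3, -6.9, 0.33], [6.5, -5.9, 0.33], [7.4, -4.6, 0.33], [8.1, -3.3, 0.33], [8.5, -1.8, 0.33], [8.7, -0.3, 0.33], [8.6, 1.2, 0.33], [8.3, 2.6, 0.33], [7.7, 4.1, 0.33]]
```

Call:
move_arm(
  moves=[
    [0,[0.0069,0.0053,0.0003],[0,0,0]],
    [0,[0.0059,0.0065,0.0003],[0,0,0]],
    [0,[0.0046,0.0074,0.0004],[0,0,0]],
    [0,[0.0033,0.0081,0.0003],[0,0,0]],
    [0,[0.0018,0.0085,0.0003],[0,0,0]],
    [0,[0.0003,0.0087,0.0004],[0,0,0]],
    [0,[-0.0012,0.0086,0.0003],[0,0,0]],
    [0,[-0.0026,0.0083,0.0003],[0,0,0]],
    [0,[-0.0041,0.0077,0.0004],[0,0,0]],
    [0,[0,0,0],[0,0,0]],
  ],
  grip_force=40,
)

```text
time: 14.57
eef_pos: [0.555, 0.0783, 0.182]
tcp_rot: [0.003, 1.0, -0.002, -0.001]
contact_force: [-3.9, -2.1, 7.8]
opening: 0.273
finger_force: 40.1
```

```bash
cat > st.py <<'E'
from h import *
s=get_state();C=np.array([.5978,.052]);g=s["eef_pos"]-.019*R.from_quat(s["tcp_rot"]).as_matrix()[:,2]
d=g[:2]-C;r=np.linalg.norm(d);e=d/r;t=np.array([e[1],-e[0]]);f=s["contact_force"]
print("t",s["time"],"pos",s["eef_pos"].round(4),"phi",np.degrees(np.arctan2(d[1],d[0])).round(1),"r",r.round(4),"Ft(resist)",-(f[:2]@t).round(2),"Fr",(f[:2]@e).round(2),"Fz",f[2].round(2),"dq",abs(s["dq"]).max().round(3))
E
python3 st.py; python3 arc.py 146.8 2 60
```

```text
t 14.5667 pos [0.555  0.0783 0.182 ] phi 148.3 r 0.0502 Ft(resist) 3.83 Fr 2.24 Fz 7.81 dq 0.021
[[-1.0, 1.5, 0.07], [-1.0, 1.4, 0.07], [-1.1, 1.4, 0.07], [-1.1, 1.3, 0.07], [-1.1, 1.3, 0.07], [-1.3, 1.3, 0.07], [-1.2, 1.2, 0.07], [-1.3, 1.2, 0.07], [-1.3, 1.1, 0.07], [-1.4, 1.1, 0.07], [-1.4, 1.0, 0.07], [-1.5, 1.0, 0.07], [-1.4, 0.9, 0.07], [-1.5, 0.9, 0.07], [-1.6, 0.8, 0.07], [-1.6, 0.8, 0.07], [-1.5, 0.7, 0.07], [-1.7, 0.6, 0.07], [-1.6, 0.6, 0.07], [-1.7, 0.6, 0.07], [-1.6, 0.5, 0.07], [-1.7, 0.4, 0.07], [-1.7, 0.4, 0.07], [-1.8, 0.3, 0.07], [-1.7, 0.2, 0.07], [-1.7, 0.2, 0.07], [-1.8, 0.1, 0.07], [-1.7, 0.1, 0.07], [-1.7, 0.0, 0.07], [-1.8, -0.1, 0.07], [-1.7, -0.1, 0.07], [-1.8, -0.2, 0.07], [-1.7, -0.2, 0.07], [-1.7, -0.3, 0.07], [-1.7, -0.4, 0.07], [-1.7, -0.4, 0.07], [-1.7, -0.4, 0.07], [-1.7, -0.6, 0.07], [-1.6, -0.6, 0.07], [-1.6, -0.6, 0.07], [-1.6, -0.7, 0.07], [-1.6, -0.8, 0.07], [-1.5, -0.8, 0.07], [-1.5, -0.9, 0.07], [-1.5, -0.9, 0.07], [-1.5, -1.0, 0.07], [-1.4, -1.0, 0.07], [-1.4, -1.1, 0.07], [-1.3, -1.1, 0.07], [-1.3, -1.1, 0.07], [-1.3, -1.3, 0.07], [-1.2, -1.2, 0.07], [-1.2, -1.3, 0.07], [-1.1, -1.3, 0.07], [-1.1, -1.4, 0.07], [-1.0, -1.4, 0.07], [-1.0, -1.5, 0.07], [-0.9, -1.4, 0.07], [-0.9, -1.5, 0.07], [-0.8, -1.6, 0.07]]
```

Call:
move_arm(
  moves=[
    [0,[-0.001,0.0015,0.0001],[0,0,0]],
    [0,[-0.001,0.0014,0.0001],[0,0,0]],
    [0,[-0.0011,0.0014,0],[0,0,0]],
    [0,[-0.0011,0.0013,0.0001],[0,0,0]],
    [0,[-0.0011,0.0013,0.0001],[0,0,0]],
    [0,[-0.0013,0.0013,0],[0,0,0]],
    [0,[-0.0012,0.0012,0.0001],[0,0,0]],
    [0,[-0.0013,0.0012,0.0001],[0,0,0]],
    [0,[-0.0013,0.0011,0],[0,0,0]],
    [0,[-0.0014,0.0011,0.0001],[0,0,0]],
  ],
)

```text
time: 15.4
eef_pos: [0.566, 0.0908, 0.1813]
tcp_rot: [0.003, 1.0, -0.001, -0.002]
contact_force: [-6.6, -2.0, 9.0]
opening: 0.27
finger_force: 40.1
```

```bash
python3 st.py
```

```text
t 15.4 pos [0.566  0.0908 0.1813] phi 129.2 r 0.0502 Ft(resist) 6.39 Fr 2.61 Fz 9.04 dq 0.045
```

Call:
move_arm(
  moves=[
    [0,[-0.0014,0.001,0.0001],[0,0,0]],
    [0,[-0.0015,0.001,0.0001],[0,0,0]],
    [0,[-0.0014,0.0009,0],[0,0,0]],
    [0,[-0.0015,0.0009,0.0001],[0,0,0]],
    [0,[-0.0016,0.0008,0.0001],[0,0,0]],
    [0,[-0.0016,0.0008,0],[0,0,0]],
    [0,[-0.0015,0.0007,0.0001],[0,0,0]],
    [0,[-0.0017,0.0006,0.0001],[0,0,0]],
    [0,[-0.0016,0.0006,0],[0,0,0]],
    [0,[-0.0017,0.0006,0.0001],[0,0,0]],
  ],
)

```text
time: 16.23
eef_pos: [0.5814, 0.0994, 0.1807]
tcp_rot: [0.003, 1.0, -0.001, -0.002]
contact_force: [-7.7, 0.6, 9.1]
opening: 0.268
finger_force: 40.2
```

```bash
python3 st.py
```

```text
t 16.2333 pos [0.5814 0.0994 0.1807] phi 108.9 r 0.0501 Ft(resist) 7.11 Fr 3.11 Fz 9.13 dq 0.052
```

Call:
move_arm(
  moves=[
    [0,[-0.0016,0.0005,0.0001],[0,0,0]],
    [0,[-0.0017,0.0004,0.0001],[0,0,0]],
    [0,[-0.0017,0.0004,0],[0,0,0]],
    [0,[-0.0018,0.0003,0.0001],[0,0,0]],
    [0,[-0.0017,0.0002,0.0001],[0,0,0]],
    [0,[-0.0017,0.0002,0],[0,0,0]],
    [0,[-0.0018,0.0001,0.0001],[0,0,0]],
    [0,[-0.0017,0.0001,0.0001],[0,0,0]],
    [0,[-0.0017,0,0],[0,0,0]],
    [0,[-0.0018,-0.0001,0.0001],[0,0,0]],
  ],
)

```text
time: 17.07
eef_pos: [0.5987, 0.1021, 0.18]
tcp_rot: [0.003, 1.0, 0.0, -0.002]
contact_force: [-6.8, 2.2, 9.6]
opening: 0.266
finger_force: 40.2
```

```bash
python3 st.py
```

```text
t 17.0667 pos [0.5987 0.1021 0.18  ] phi 88.9 r 0.0501 Ft(resist) 6.82 Fr 2.06 Fz 9.55 dq 0.053
```

Call:
move_arm(
  moves=[
    [0,[-0.0017,-0.0001,0.0001],[0,0,0]],
    [0,[-0.0018,-0.0002,0.0001],[0,0,0]],
    [0,[-0.0017,-0.0002,0],[0,0,0]],
    [0,[-0.0017,-0.0003,0.0001],[0,0,0]],
    [0,[-0.0017,-0.0004,0.0001],[0,0,0]],
    [0,[-0.0017,-0.0004,0],[0,0,0]],
    [0,[-0.0017,-0.0004,0.0001],[0,0,0]],
    [0,[-0.0017,-0.0006,0.0001],[0,0,0]],
    [0,[-0.0016,-0.0006,0],[0,0,0]],
    [0,[-0.0016,-0.0006,0.0001],[0,0,0]],
  ],
)

```text
time: 17.9
eef_pos: [0.6158, 0.0987, 0.1794]
tcp_rot: [0.003, 1.0, 0.001, -0.002]
contact_force: [-6.4, 3.1, 7.9]
opening: 0.268
finger_force: 40.1
```

```bash
python3 st.py; python3 arc.py 66.8 2 100 | tail -c 2700
```

```text
t 17.9 pos [0.6158 0.0987 0.1794] phi 68.8 r 0.0501 Ft(resist) 7.07 Fr 0.57 Fz 7.9 dq 0.044
[[-1.6, -0.7, 0.07], [-1.6, -0.8, 0.07], [-1.5, -0.8, 0.07], [-1.5, -0.9, 0.07], [-1.5, -0.9, 0.07], [-1.5, -1.0, 0.07], [-1.4, -1.0, 0.07], [-1.4, -1.1, 0.07], [-1.3, -1.1, 0.07], [-1.3, -1.1, 0.07], [-1.3, -1.3, 0.07], [-1.2, -1.2, 0.07], [-1.2, -1.3, 0.07], [-1.1, -1.3, 0.07], [-1.1, -1.4, 0.07], [-1.0, -1.4, 0.07], [-1.0, -1.5, 0.07], [-0.9, -1.4, 0.07], [-0.9, -1.5, 0.07], [-0.8, -1.6, 0.07], [-0.8, -1.6, 0.07], [-0.7, -1.5, 0.07], [-0.6, -1.7, 0.07], [-0.6, -1.6, 0.07], [-0.6, -1.7, 0.07], [-0.5, -1.6, 0.07], [-0.4, -1.7, 0.07], [-0.4, -1.7, 0.07], [-0.3, -1.8, 0.07], [-0.2, -1.7, 0.07], [-0.2, -1.7, 0.07], [-0.1, -1.8, 0.07], [-0.1, -1.7, 0.07], [0.0, -1.7, 0.07], [0.1, -1.8, 0.07], [0.1, -1.7, 0.07], [0.2, -1.8, 0.07], [0.2, -1.7, 0.07], [0.3, -1.7, 0.07], [0.4, -1.7, 0.07], [0.4, -1.7, 0.07], [0.4, -1.7, 0.07], [0.6, -1.7, 0.07], [0.6, -1.6, 0.07], [0.6, -1.6, 0.07], [0.7, -1.6, 0.07], [0.8, -1.6, 0.07], [0.8, -1.5, 0.07], [0.9, -1.5, 0.07], [0.9, -1.5, 0.07], [1.0, -1.5, 0.07], [1.0,
[... 203 characters left out ...]
 [1.4, -0.9, 0.07], [1.5, -0.9, 0.07], [1.6, -0.8, 0.07], [1.6, -0.8, 0.07], [1.5, -0.7, 0.07], [1.7, -0.6, 0.07], [1.6, -0.6, 0.07], [1.7, -0.6, 0.07], [1.6, -0.5, 0.07], [1.7, -0.4, 0.07], [1.7, -0.4, 0.07], [1.8, -0.3, 0.07], [1.7, -0.2, 0.07], [1.7, -0.2, 0.07], [1.8, -0.1, 0.07], [1.7, -0.1, 0.07], [1.7, 0.0, 0.07], [1.8, 0.1, 0.07], [1.7, 0.1, 0.07], [1.8, 0.2, 0.07], [1.7, 0.2, 0.07], [1.7, 0.3, 0.07], [1.7, 0.4, 0.07], [1.7, 0.4, 0.07], [1.7, 0.4, 0.07], [1.7, 0.6, 0.07], [1.6, 0.6, 0.07], [1.6, 0.6, 0.07], [1.6, 0.7, 0.07], [1.6, 0.8, 0.07], [1.5, 0.8, 0.07], [1.5, 0.9, 0.07], [1.5, 0.9, 0.07], [1.5, 1.0, 0.07], [1.4, 1.0, 0.07], [1.4, 1.1, 0.07], [1.3, 1.1, 0.07], [1.3, 1.1, 0.07]]
```

Call:
move_arm(
  moves=[
    [0,[-0.0016,-0.0007,0.0001],[0,0,0]],
    [0,[-0.0016,-0.0008,0.0001],[0,0,0]],
    [0,[-0.0015,-0.0008,0],[0,0,0]],
    [0,[-0.0015,-0.0009,0.0001],[0,0,0]],
    [0,[-0.0015,-0.0009,0.0001],[0,0,0]],
    [0,[-0.0015,-0.001,0],[0,0,0]],
    [0,[-0.0014,-0.001,0.0001],[0,0,0]],
    [0,[-0.0014,-0.0011,0.0001],[0,0,0]],
    [0,[-0.0013,-0.0011,0],[0,0,0]],
    [0,[-0.0013,-0.0011,0.0001],[0,0,0]],
  ],
)

```text
time: 18.73
eef_pos: [0.6307, 0.0898, 0.1787]
tcp_rot: [0.003, 1.0, 0.001, -0.001]
contact_force: [-4.0, 4.7, 7.9]
opening: 0.27
finger_force: 40.1
```

```bash
python3 st.py
```

```text
t 18.7333 pos [0.6307 0.0898 0.1787] phi 48.9 r 0.0501 Ft(resist) 6.07 Fr 0.92 Fz 7.9 dq 0.034
```

Call:
move_arm(
  moves=[
    [0,[-0.0013,-0.0013,0.0001],[0,0,0]],
    [0,[-0.0012,-0.0012,0.0001],[0,0,0]],
    [0,[-0.0012,-0.0013,0],[0,0,0]],
    [0,[-0.0011,-0.0013,0.0001],[0,0,0]],
    [0,[-0.0011,-0.0014,0.0001],[0,0,0]],
    [0,[-0.001,-0.0014,0],[0,0,0]],
    [0,[-0.001,-0.0015,0.0001],[0,0,0]],
    [0,[-0.0009,-0.0014,0.0001],[0,0,0]],
    [0,[-0.0009,-0.0015,0],[0,0,0]],
    [0,[-0.0008,-0.0016,0.0001],[0,0,0]],
  ],
)

```text
time: 19.57
eef_pos: [0.6415, 0.0762, 0.1781]
tcp_rot: [0.003, 1.0, 0.002, -0.001]
contact_force: [-2.1, 6.0, 7.6]
opening: 0.268
finger_force: 40.1
```

```bash
python3 st.py
```

```text
t 19.5667 pos [0.6415 0.0762 0.1781] phi 28.9 r 0.05 Ft(resist) 6.26 Fr 1.12 Fz 7.63 dq 0.03
```

Call:
move_arm(
  moves=[
    [0,[-0.0008,-0.0016,0.0001],[0,0,0]],
    [0,[-0.0007,-0.0015,0.0001],[0,0,0]],
    [0,[-0.0006,-0.0017,0],[0,0,0]],
    [0,[-0.0006,-0.0016,0.0001],[0,0,0]],
    [0,[-0.0006,-0.0017,0.0001],[0,0,0]],
    [0,[-0.0005,-0.0016,0],[0,0,0]],
    [0,[-0.0004,-0.0017,0.0001],[0,0,0]],
    [0,[-0.0004,-0.0017,0.0001],[0,0,0]],
    [0,[-0.0003,-0.0018,0],[0,0,0]],
    [0,[-0.0002,-0.0017,0.0001],[0,0,0]],
  ],
)

```text
time: 20.4
eef_pos: [0.647, 0.0612, 0.1779]
tcp_rot: [0.003, 1.0, 0.003, 0.0]
contact_force: [-2.5, 10.3, 7.6]
opening: 0.269
finger_force: 40.3
```

```bash
python3 st.py
```

```text
t 20.4 pos [0.647  0.0612 0.1779] phi 10.5 r 0.05 Ft(resist) 10.61 Fr -0.57 Fz 7.56 dq 0.03
```

The force rose to 10.6 N while turning, against about 6.6–7 N free, which is roughly 95–105 N of clamping. I'll unload the command tangentially, let go and rise.

Call:
move_arm(
  moves=[
    [0,[0.0002,0.001,0],[0,0,0]],
    [0,[0.0002,0.001,-0.0005],[0,0,0]],
    [0,[0.0001,0.001,-0.0005],[0,0,0]],
    [0,[0,0,0],[0,0,0]],
    [0,[0,0,0],[0,0,0]],
    [0.6,[0,0,0],[0,0,0]],
    [0.6,[0,0,0],[0,0,0]],
    [0.6,[0,0,0],[0,0,0]],
    [0.6,[0,0,0],[0,0,0]],
    [0.6,[0,0,0],[0,0,0]],
  ],
)

```text
time: 21.23
eef_pos: [0.6463, 0.06, 0.1765]
tcp_rot: [0.004, 1.0, -0.0, -0.001]
contact_force: [-0.0, -0.2, -0.1]
opening: 0.593
finger_force: 0.0
```

Call:
move_arm(
  moves=[
    [0.6,[0,0,-0.01],[0,0,0]],
    [0.6,[0,0,-0.015],[0,0,0]],
    [0.6,[0,0,-0.015],[0,0,0]],
    [0.6,[0,0,-0.02],[0,0,0]],
    [0.6,[0,0,-0.02],[0,0,0]],
    [0.6,[0.03,0,-0.02],[0,0,0]],
    [0.6,[0.035,0,0],[0,0,0]],
    [0.6,[0.035,0,0],[0,0,0]],
    [0.6,[0.035,0,0],[0,0,0]],
    [0.6,[0.03,0,0],[0,0,0]],
  ],
)

```text
time: 22.07
eef_pos: [0.4798, 0.0616, 0.2782]
tcp_rot: [0.003, 1.0, -0.0, 0.0]
contact_force: [0.8, 0.5, 0.4]
opening: 0.604
finger_force: 0.0
```

```bash
python3 - <<'E'
from h import *
s=get_state();print(s["time"],s["eef_pos"],s["opening"],s["contact_force"])
b=read_camera("scene")[190:330,280:430,::-1]
cv2.imwrite("pics/end.png",cv2.resize(b,None,fx=4,fy=4,interpolation=2))
E
```

```text
22.0667 [0.47984565 0.06160889 0.27818505] 0.6042669142498499 [0.75220179 0.52489711 0.42340745]
```

View pics/end.png

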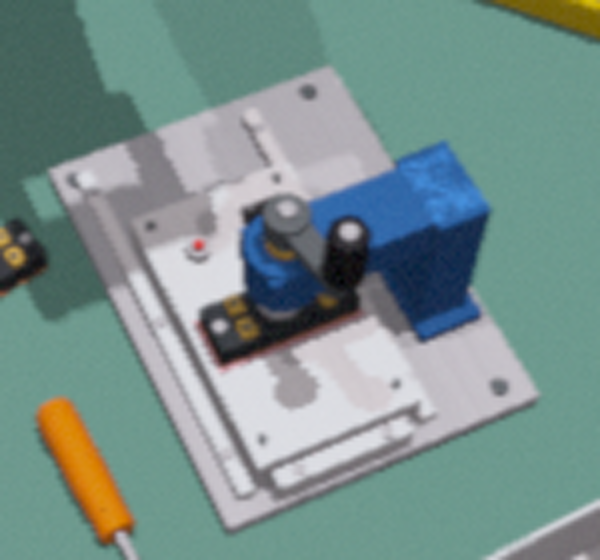

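The picture shows the sink against the stop at about (340,445), the pad down on the module at (280,305) and the grip free at (350,245). The screwdriver and spare module are in place.

```bash
python3 -c "
from plant import *
print(sign_off())"
```

```text
the job is handed in; nothing more can be done
None
```

The job is handed in at 22 s of the 72 s allowed: the heat sink is home against the back stop and the pad is snugged onto the module at about 100 N (estimated from 10.6 N felt at the grip while turning). The crank is released, the robot is clear, and none of the other things on the bench were touched.

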